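# Change over the sauce warmer

### The arm

A 7-joint arm with a two-finger parallel gripper is mounted at the origin on the work surface. World frame = base frame: x ahead of the robot, y to its left, z up, the work surface at z = 0. Lengths are in m, angles in rad, forces in N, time in s.
With the tool pointing down it reaches from about 0.4 to 0.85 m from the base axis. Payload 4.5 kg.
Tool frame: the origin (TCP) lies at the very end of the fingers, on their centre line; the grasp point (between the pads) lies 19 mm behind it; z points along the fingers, x is the direction in which the jaws open and shut, and the axes are right-handed (so a half turn about z gives the same grasp; the last joint's range is limited). The gripper opens to 88 mm and grips with 3 to 60 N. Pads are 18 mm wide; open, the fingers measure 123 mm over their backs; the gripper's body (75 mm by 187 mm) begins 45 mm behind the grasp point.
Start: joints at [1.347, 0.689, -0.195, 1.565, 0.157, 0.902, -0.215], TCP at [0.159, -0.604, 0.239] pointing down, gripper open.
Joint ranges: [-3.01, 3.01], [-0.46, 2.08], [-1.47, 1.51], [0.13, 2.56], [-1, 4.14], [0.04, 2.09], [-2.66, 2.66]. Speed limits (rad/s): [2.57, 2.57, 3.14, 3.14, 3.14, 3.14, 3.14].

### API

Orientations are given as a unit quaternion [x, y, z, w].
In Python, from plant import * gives the robot as it stands.
- The arm moves only by the tool apply_moves, never from a script. Its argument "series" is a list of rows, each an object of numbers: "x", "y", "z": the shift along the tool's x, y, z in units of 80 cm (1.0 is 80 cm); "wx", "wy", "wz": the turn, a rotation vector about the tool's x, y, z in units of pi rad (1.0 is pi rad); "fingers": the opening, from -1 (shut) to 1 (fully open), so that 0 is half open. In form: [{"x": .., "y": .., "z": .., "wx": .., "wy": .., "wz": .., "fingers": ..}, ...]. A call has 1 to 8 rows; each row shifts and turns the pose as measured when the row begins, along the tool's axes as they then stand; what a row does not reach is not made up. A row lasts 1/8 s, in which the tool goes at most 62.5 mm and 10.7 degrees, less where a joint would pass 70% of its speed; a pose out of reach is approached as far as the arm can. A call with a number of a shift or a turn outside -1 to 1 is refused whole. A call with a gripper value outside its range is refused whole. The fingers move at their own pace and stop on an object; "force" is the grip in N (left out, the last holds). Time passes only in rows, so rows that do not move let the fingers close. It gives the time, the measured TCP pose, the force and the opening at its end, in the units of the state.
- get_state(): the state, without advancing time (a new reading comes with each control period).
- snapshot(name): name is "scene" or "top" or "wrist"; returns (picture, depth): 420x560x3 uint8, red, green, blue; 420x560 float32, m along the optical axis (not along the pixel's ray), 0 where there is no reading.
- camera_model(name): a dict with "camera_matrix" (3x3 intrinsics, pixels), "world_from_camera" (4x4, takes a point from camera to world coordinates). Camera axes: x right, y up, looking along -z (the intrinsics and any distortion apply to the point x, -y, -z); pixel columns grow to the right and rows downward; lengths in m; the calibration is good to about 2 mm. The wrist camera is an equidistant fisheye: a pixel r from the principal point sees the ray r / f radians off the axis. A picture is of the moment at which its call begins: read the wrist's pose just before it. camera_model takes no time and is no camera call; for the wrist camera it gives the pose at the moment of the call.
- finish_job(): hands the job in, once; it reports no verdict.
The state is a dict: "clock": time; "q": joint angles; "qd": joint speeds; "joint_torque": joint torques, N m; "tool_pos": TCP position; "eef_rot": TCP orientation; "contact_force": force on the tool from outside, world axes, zero at the start; "moment": the same for the moment, N m; "opening": opening from 0.0 (shut) to 1.0 (fully open).
Only numpy, scipy, OpenCV 4.12 (cv2) and the standard library are available. Lean on these libraries where they do the work, as an engineer would, in place of code of your own. Each camera call takes 0.05 s, during which the arm holds its last target. There are 200 camera calls.

### The job

Change over the sauce warmer for service: before you touch anything else, switch it off with the small slide switch sunk in its control ledge. Then stand the spent pot (red lid) upright in the aluminium wash tray, stand every full pot (white lid) from the green tray upright on the floor of the warmer's well, and slide the heat fader level with the yellow pointer. Last, when all that is done, slide the switch fully back to on, and leave the other things on the table where they are.

Things in the scene. Friction and masses are not known exactly. Their poses are not given: they have to be found in the camera images.
- warmer: Steel sauce warmer, fixed, 290 (x) x 290 (y) x 70 mm high; origin at table level, 135 mm behind its front face, midway across; x from its front (robot's side) to its back, y to its left as seen from the robot. Front part (x -135 to -45 mm): black control ledge, flat top at z 70 mm, with the switch recess in its left half and the heat fader in its right half. Behind the ledge: the open well.
- recess (a point): Centre of the floor of the switch recess in the ledge: 32 mm (warmer x) x 104 mm (warmer y), 12 mm deep, open on top; warmer x -90, y 78, z 58 mm. The right (-y) half of its floor is red (off), the left half green (on). Axes as the warmer's.
- well (a point): Centre of the flat dark floor of the warmer's sunken well: 180 mm (x) x 270 mm (y) inside, room for four pots; warmer x 55, y 0, z 45 mm. Its walls, 10 mm thick, rise 25 mm above the floor to the ledge's height. Axes as the warmer's.
- power (a joint): Power slide switch: 0 = fully off (at its right, -y, stop), 0.016 m = fully on (left, +y, stop). About 1.5 N of friction; it stays where it is left. It starts on.
- power_nub (a point): Centre of the top of the switch's white nub, in the recess: 24 mm (warmer x) x 10 (warmer y) x 8.5 tall on the recess floor, its top 3 mm below the ledge. It slides along warmer y, centre at y 70 mm when off, 86 when on; free length of recess to its right, left: 39, 55 mm (off), 55, 39 mm (on). Push its side with a fingertip lowered into the recess. Axes as the warmer's.
- heat (a joint): Heat fader: 0 at its right (-y) stop, 0.08 m at its left (+y) stop, about 1.5 N of friction, stays where it is left.
- heat_grip (a point): Centre of the fader's grey upright grip with a white line on top, 24 mm (warmer x) x 18 mm (warmer y) x 32 mm tall, standing on the ledge; it slides along warmer y at warmer x -90 mm, its centre at warmer y = -115 mm + the value of joint heat. Axes as the warmer's.
- pointer_tip (a point): Middle of the small yellow pointer on the ledge, 27 mm in front (-x) of the fader's track, marking the heat wanted: the fader is set when its grip's centre has the same warmer y. The pointer cannot be moved by touch. Axes as the warmer's.
- tray: Open green serving tray, fixed, 220 x 220 mm, 35 mm high, walls and floor 5 mm thick, on the table left or right of the warmer; origin at the centre of its underside. The full pots start in it.
- washtray: Open aluminium wash tray, fixed, 180 x 180 mm, 40 mm high, walls and floor 5 mm thick; origin at the centre of its underside, on the table on the other side of the warmer. It is empty.
- pot1_c (a point): Centre, half-way up, of a full pot: closed round heavy-based steel pot 62 mm across and 50 mm tall with its white lid on (one piece), and on top an upright white knob 20 mm across and 32 mm tall, so 82 mm in all. The pot's foot is 41 mm below this point, the lid's top 9 mm above it, the knob from 9 to 41 mm above it. 0.2 to 0.4 kg. z axis up along the knob. Not every start has it (None when absent).
- pot2_c (a point): Centre, half-way up, of a full pot: closed round heavy-based steel pot 62 mm across and 50 mm tall with its white lid on (one piece), and on top an upright white knob 20 mm across and 32 mm tall, so 82 mm in all. The pot's foot is 41 mm below this point, the lid's top 9 mm above it, the knob from 9 to 41 mm above it. 0.2 to 0.4 kg. z axis up along the knob. Not every start has it (None when absent).
- pot3_c (a point): Centre, half-way up, of a full pot: closed round heavy-based steel pot 62 mm across and 50 mm tall with its white lid on (one piece), and on top an upright white knob 20 mm across and 32 mm tall, so 82 mm in all. The pot's foot is 41 mm below this point, the lid's top 9 mm above it, the knob from 9 to 41 mm above it. 0.2 to 0.4 kg. z axis up along the knob. Not every start has it (None when absent).
- pot4_c (a point): Centre, half-way up, of a full pot: closed round heavy-based steel pot 62 mm across and 50 mm tall with its white lid on (one piece), and on top an upright white knob 20 mm across and 32 mm tall, so 82 mm in all. The pot's foot is 41 mm below this point, the lid's top 9 mm above it, the knob from 9 to 41 mm above it. 0.2 to 0.4 kg. z axis up along the knob. Not every start has it (None when absent).
- spent_c (a point): Centre, half-way up, of the spent pot: closed round heavy-based steel pot 62 mm across and 50 mm tall with its red lid on (one piece), and on top an upright red knob 20 mm across and 32 mm tall, so 82 mm in all. The pot's foot is 41 mm below this point, the lid's top 9 mm above it, the knob from 9 to 41 mm above it. 0.2 to 0.4 kg. z axis up along the knob. It starts standing in the warmer's well.
There are look-alikes about, which are no part of the job. Leave any blue or purple look-alike of the part that bears spent_c alone. What is shaped like the part that bears pot4_c but pink is not meant.

How it is judged:
On the way, in this order (a step that is already met when the one before it is completed fails the run):
1. the warmer is switched fully off (within 3 mm of the stop) before anything else: the spent pot still in the well, no full pot in it, the fader not yet at the pointer (value of joint power below 0.003 m and x of spent_c in the frame of warmer between -0.035 and 0.145 m and y of spent_c in the frame of warmer between -0.135 and 0.135 m and z of spent_c in the frame of warmer between 0.075 and 0.094 m and not (y of heat_grip in the frame of pointer_tip between -0.006 and 0.006 m) and not (x of pot1_c in the frame of warmer between -0.035 and 0.145 m and y of pot1_c in the frame of warmer between -0.135 and 0.135 m and z of pot1_c in the frame of warmer between 0.075 and 0.094 m and angle between pot1's own z axis and vertical below 0.15 rad) and not (x of pot2_c in the frame of warmer between -0.035 and 0.145 m and y of pot2_c in the frame of warmer between -0.135 and 0.135 m and z of pot2_c in the frame of warmer between 0.075 and 0.094 m and angle between pot2's own z axis and vertical below 0.15 rad) and not (x of pot3_c in the frame of warmer between -0.035 and 0.145 m and y of pot3_c in the frame of warmer between -0.135 and 0.135 m and z of pot3_c in the frame of warmer between 0.075 and 0.094 m and angle between pot3's own z axis and vertical below 0.15 rad) and not (x of pot4_c in the frame of warmer between -0.035 and 0.145 m and y of pot4_c in the frame of warmer between -0.135 and 0.135 m and z of pot4_c in the frame of warmer between 0.075 and 0.094 m and angle between pot4's own z axis and vertical below 0.15 rad)), for 0.2 s.
2. with the switch still off: spent pot upright in the wash tray, every full pot upright in the well, fader within 6 mm of the pointer (x of pot1_c in the frame of warmer between -0.035 and 0.145 m and y of pot1_c in the frame of warmer between -0.135 and 0.135 m and z of pot1_c in the frame of warmer between 0.075 and 0.094 m and angle between each of pot1, pot2, pot3, pot4, spent's own z axis and vertical below 0.15 rad and x of pot2_c in the frame of warmer between -0.035 and 0.145 m and y of pot2_c in the frame of warmer between -0.135 and 0.135 m and z of pot2_c in the frame of warmer between 0.075 and 0.094 m and x of pot3_c in the frame of warmer between -0.035 and 0.145 m and y of pot3_c in the frame of warmer between -0.135 and 0.135 m and z of pot3_c in the frame of warmer between 0.075 and 0.094 m and x of pot4_c in the frame of warmer between -0.035 and 0.145 m and y of pot4_c in the frame of warmer between -0.135 and 0.135 m and z of pot4_c in the frame of warmer between 0.075 and 0.094 m and x of spent_c in the frame of washtray between -0.085 and 0.085 m and y of spent_c in the frame of washtray between -0.085 and 0.085 m and z of spent_c in the frame of washtray between 0.035 and 0.054 m and y of heat_grip in the frame of pointer_tip between -0.006 and 0.006 m and value of joint power below 0.004 m), for 0.2 s.
3. the warmer is switched fully on (within 3 mm of the stop) (value of joint power above 0.013 m), for 0.2 s.
At the end, for the whole second after the job is handed in: Switch within 3 mm of its on stop; fader within 6 mm of the pointer; every full pot standing upright (within 0.15 rad) on the floor of the well; the spent pot standing upright on the floor of the wash tray; all at rest (x of pot1_c in the frame of warmer between -0.035 and 0.145 m and y of pot1_c in the frame of warmer between -0.135 and 0.135 m and z of pot1_c in the frame of warmer between 0.075 and 0.094 m and angle between each of pot1, pot2, pot3, pot4, spent's own z axis and vertical below 0.15 rad and x of pot2_c in the frame of warmer between -0.035 and 0.145 m and y of pot2_c in the frame of warmer between -0.135 and 0.135 m and z of pot2_c in the frame of warmer between 0.075 and 0.094 m and x of pot3_c in the frame of warmer between -0.035 and 0.145 m and y of pot3_c in the frame of warmer between -0.135 and 0.135 m and z of pot3_c in the frame of warmer between 0.075 and 0.094 m and x of pot4_c in the frame of warmer between -0.035 and 0.145 m and y of pot4_c in the frame of warmer between -0.135 and 0.135 m and z of pot4_c in the frame of warmer between 0.075 and 0.094 m and x of spent_c in the frame of washtray between -0.085 and 0.085 m and y of spent_c in the frame of washtray between -0.085 and 0.085 m and z of spent_c in the frame of washtray between 0.035 and 0.054 m and y of heat_grip in the frame of pointer_tip between -0.006 and 0.006 m and linear speed of each of pot1, pot2, pot3, pot4, spent below 0.02 m/s and value of joint power above 0.013 m); the robot touches nothing.
It fails at once if another thing on the table (mixing bowl, squeeze bottles, spice jar, spoon, ramekin) is moved more than 4 cm (distance of any of bowl, squeeze_red, squeeze_cream, spice, spoon, ramekin from where it was at the start of the episode above 0.04 m).
Of pot1, pot2, pot3, pot4 only 2 to 4 are there at a start; the rules pass over those that are not, and their reading is None.
At some moment in a run one of pot1, pot2, pot3, pot4, spent may be knocked a few centimetres aside while the robot is not near it.
It also fails if it takes over 210 s, if anything falls off the work surface, if the arm or the gripper's body presses on something with over 40 N, if the wrist force passes 120 N, or if a joint passes its speed limit or range.

## Working session

There is one attempt and no reset: what is moved stays moved. The work goes in short steps, Python scripts to look and compute and a tool call to move; the robot and the scene stay as the last step left them, time stands still between calls to the robot, and variables do not carry over. Pictures are saved under pics/ and viewed, about 12 in all and at most 16, crops included, and the job is handed in when it is done.

Besides the shell and the picture viewer there is one more tool, called after "Emit:" by a JSON object that holds its "op" and its "data", one argument or row to a line. apply_moves: Moves the arm, as the interface text tells. Its arguments: {"type":"object","properties":{"series":{"type":"array","items":{"type":"object","properties":{"x":{"type":"number"},"y":{"type":"number"},"z":{"type":"number"},"wx":{"type":"number"},"wy":{"type":"number"},"wz":{"type":"number"},"fingers":{"type":"number"}}}},"force":{"type":"number"}},"required":["series"]}

```bash
mkdir -p pics; ls; python3 - <<'E'
from plant import *
import cv2,numpy as np
s=get_state();print({k:np.round(s[k],3).tolist() for k in s})
for n in("scene","top"):
    p,d=snapshot(n);cv2.imwrite(f"pics/{n}0.png",p[:,:,::-1]);np.savez(f"{n}0.npz",p=p,d=d)
    m=camera_model(n);print(n,{k:np.round(m[k],3).tolist() if not isinstance(m[k],str) else m[k] for k in m})
E
```

```text
pics
{'clock': 0.0, 'q': [1.347, 0.69, -0.195, 1.566, 0.157, 0.902, -0.215], 'qd': [-0.0, 0.0, 0.001, 0.002, -0.002, 0.001, -0.0], 'joint_torque': [-0.001, -52.756, -1.266, -15.342, -0.052, 0.007, 0.0], 'tool_pos': [0.159, -0.604, 0.238], 'eef_rot': [0.792, -0.61, -0.001, -0.001], 'contact_force': [0.108, -0.603, 0.358], 'moment': [-0.027, 0.035, 0.002], 'opening': 1.001}
scene {'camera_matrix': [[492.692, 0.0, 277.946], [0.0, 492.692, 219.67], [0.0, 0.0, 1.0]], 'world_from_camera': [[-0.52, -0.614, 0.594, 1.522], [0.854, -0.363, 0.373, 0.642], [-0.013, 0.701, 0.713, 1.185], [0.0, 0.0, 0.0, 1.0]]}
top {'camera_matrix': [[443.503, 0.0, 278.264], [0.0, 443.503, 216.604], [0.0, 0.0, 1.0]], 'world_from_camera': [[0.001, 0.991, -0.131, 0.432], [-1.0, 0.001, -0.002, 0.071], [-0.002, 0.131, 0.991, 1.499], [0.0, 0.0, 0.0, 1.0]]}
```

View pics/top0.png

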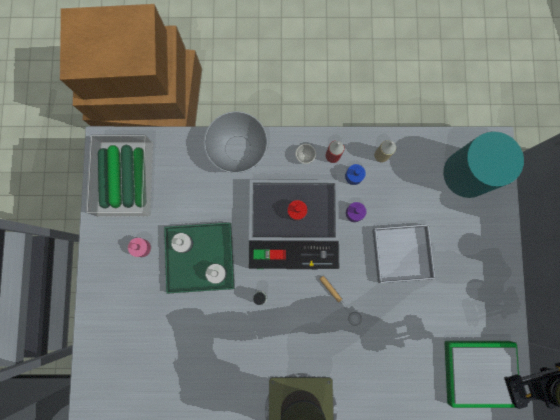

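View pics/scene0.png

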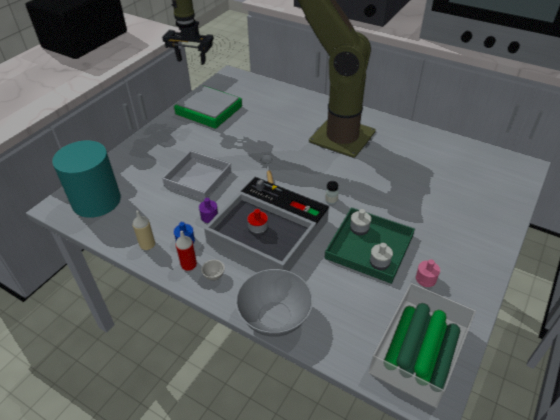

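The top view shows two white-lidded pots in the green tray, at (180,242) and (215,273). The red pot is in the well at (297,210) and the wash tray is at (403,253). The switch is at about (268,254), and the pointer and fader are at (311,264) and (323,254). Blue, purple and pink look-alikes are nearby.

```bash
cat > h.py <<'E'
from plant import *
import cv2,numpy as np
from scipy.spatial.transform import Rotation as R
def ray(n,u,v,m=None):
    m=m or camera_model(n);K=np.array(m["camera_matrix"]);T=np.array(m["world_from_camera"])
    a=(u-K[0,2])/K[0,0];b=(v-K[1,2])/K[1,1]
    if n=="wrist":
        r=np.hypot(a,b);s=np.sin(r)/r if r>1e-9 else 1.;d=np.array([a*s,-b*s,-np.cos(r)])
    else: d=np.array([a,-b,-1.])
    return T[:3,3],T[:3,:3]@d
def onz(n,u,v,z,m=None):
    o,d=ray(n,u,v,m);return o+d*(z-o[2])/d[2]
def blobs(p,lo,hi,amin=10,roi=None):
    h=cv2.cvtColor(p,cv2.COLOR_RGB2HSV);k=cv2.inRange(h,np.array(lo),np.array(hi))
    if roi: z=np.zeros_like(k);x0,y0,x1,y1=roi;z[y0:y1,x0:x1]=k[y0:y1,x0:x1];k=z
    n,l,s,c=cv2.connectedComponentsWithStats(k)
    return [(c[i].round(1).tolist(),s[i].tolist()) for i in range(1,n) if s[i,4]>=amin],k
def tool(dx,dy,dz):
    """world shift -> row units"""
    return np.round(R.from_quat(get_state()["eef_rot"]).inv().apply([dx,dy,dz])/.8,4)
E
python3 - <<'E'
from h import *
p=np.load("top0.npz")["p"];d=np.load("top0.npz")["d"]
c=p[170:300,160:440];cv2.imwrite("pics/c1.png",cv2.resize(c,None,fx=2.85,fy=2.85,interpolation=cv2.INTER_CUBIC)[:,:,::-1])
roi=(235,170,350,280)
for nm,lo,hi,r,z in [("red",(0,150,80),(8,255,255),roi,.12),("swgreen",(45,120,80),(85,255,255),roi,.058),("yel",(20,120,100),(35,255,255),roi,.072),
  ("gtray",(60,80,20),(95,255,255),(155,215,240,300),.035),("white",(0,0,170),(180,40,255),(165,225,235,290),.087)]:
    b,k=blobs(p,lo,hi,5,r)
    for q in b: print(nm,q,onz("top",*q[0],z).round(4),'d',d[int(q[0][1]),int(q[0][0])])
    if nm=="gtray":
        x=cv2.minAreaRect(cv2.findNonZero(k));print(x,[onz("top",*v,.035).round(3) for v in cv2.boxPoints(x)])
E
```

```text
red ([297.1, 209.6], [288, 200, 19, 20, 278]) [0.6361 0.0137 0.12  ] d 1.384859
red ([277.2, 254.4], [270, 250, 16, 10, 149]) [0.4956 0.0761 0.12  ] d 1.4349847
swgreen ([258.7, 253.6], [253, 249, 13, 10, 119]) [0.501  0.1363 0.058 ] d 1.442547
yel ([311.1, 263.5], [309, 261, 5, 5, 16]) [ 0.4689 -0.0323  0.072 ] d 1.4169425
gtray ([199.1, 257.6], [165, 223, 68, 70, 3544]) [0.4888 0.3333 0.035 ] d 1.4805254
((198.1741485595703, 257.4603576660156), (66.47333526611328, 67.11927032470703), 86.633544921875) [array([0.592, 0.457, 0.035]), array([0.606, 0.234, 0.035]), array([0.388, 0.218, 0.035]), array([0.375, 0.436, 0.035])]
white ([181.2, 242.7], [172, 234, 18, 18, 200]) [0.534  0.3822 0.087 ] d 1.4133133
white ([215.7, 273.6], [206, 264, 18, 19, 201]) [0.4365 0.2703 0.087 ] d 1.3999803
```

View pics/c1.png

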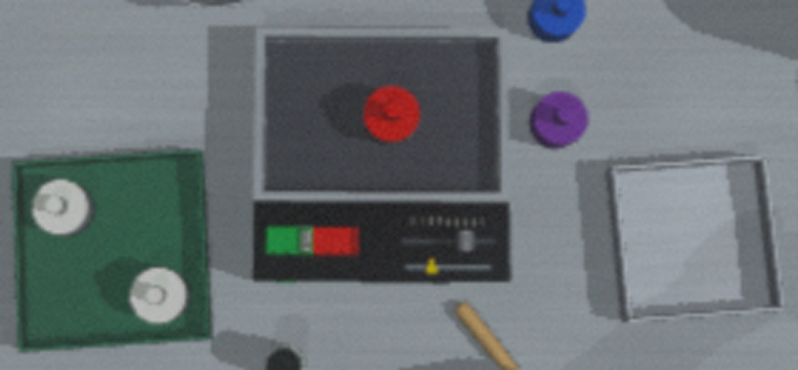

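```bash
python3 - <<'E'
from h import *
f=lambda x,y,z:onz("top",160+(x+.5)/2.85-.5,170+(y+.5)/2.85-.5,z).round(4)
for n,x,y,z in [("FL",253,281,.07),("FR",510,280,.07),("ledge rear L",253,202,.07),("ledge rearR",510,201,.07),("green L",266,240,.058),("red R",359,240,.058),("nub",307,240,.0665),
 ("fader",467,240,.102),("ptr",432,268,.073),("washFL",627,320,.04),("washFR",780,308,.04),("washBR",764,157,.04),("washBL",611,168,.04),
 ("knobred",395,107,.127),("knobA",57,205,.087),("knobB",154,295,.087),("purpleknob",562,117,.082),("spice",284,360,.05)]:
    print(n,f(x,y,z))
E
```

```text
FL [0.4535 0.1682 0.07  ]
FR [ 0.455  -0.1203  0.07  ]
ledge rear L [0.5424 0.1691 0.07  ]
ledge rearR [ 0.5438 -0.1218  0.07  ]
green L [0.5    0.1547 0.058 ]
red R [0.5002 0.049  0.058 ]
nub [0.4997 0.1079 0.0665]
fader [ 0.4982 -0.0694  0.102 ]
ptr [ 0.4682 -0.0327  0.073 ]
washFL [ 0.4102 -0.2571  0.04  ]
washFR [ 0.424  -0.4323  0.04  ]
washBR [ 0.5976 -0.4215  0.04  ]
washBL [ 0.5846 -0.2436  0.04  ]
knobred [0.6426 0.0103 0.127 ]
knobA [0.5375 0.3871 0.087 ]
knobB [0.4378 0.2766 0.087 ]
purpleknob [ 0.6382 -0.1807  0.082 ]
spice [0.3652 0.1337 0.05  ]
```

Measured: warmer origin at about (0.589, 0.024) with yaw near 0, and the nub at about (0.50, 0.109), which agrees with the switch being on. My plan is to straddle the nub with a small finger opening of about 24 mm.

Emit:
{"op": "apply_moves", "data": {
  "series": [
    {"wz":0.041,"z":-0.02,"fingers":-0.45},
    {"wz":0.041},
    {"x":-0.05,"y":-0.055},
    {"x":-0.05,"y":-0.055},
    {"x":-0.05,"y":-0.055},
    {"x":-0.05,"y":-0.055},
    {"x":-0.05,"y":-0.055},
    {"x":-0.05,"y":-0.055}
  ]
}}

```text
schema error: expected keys x, y, z, wx, wy, wz, fingers
```

Emit:
{"op": "apply_moves", "data": {
  "series": [
    {"x":-0.07,"y":-0.01},
    {"x":-0.07,"y":-0.01},
    {"x":-0.07},
    {"x":-0.07},
    {"x":-0.07},
    {"x":-0.07},
    {}
  ]
}}

```text
schema error: expected keys x, y, z, wx, wy, wz, fingers
```

Emit:
{"op": "apply_moves", "data": {
  "series": [
    {"x":0,"y":0,"z":-0.02,"wx":0,"wy":0,"wz":0.041,"fingers":-0.45},
    {"x":0,"y":0,"z":0,"wx":0,"wy":0,"wz":0.041,"fingers":-0.45},
    {"x":-0.05,"y":-0.055,"z":0,"wx":0,"wy":0,"wz":0,"fingers":-0.45},
    {"x":-0.05,"y":-0.055,"z":0,"wx":0,"wy":0,"wz":0,"fingers":-0.45},
    {"x":-0.05,"y":-0.055,"z":0,"wx":0,"wy":0,"wz":0,"fingers":-0.45},
    {"x":-0.05,"y":-0.055,"z":0,"wx":0,"wy":0,"wz":0,"fingers":-0.45},
    {"x":-0.05,"y":-0.055,"z":0,"wx":0,"wy":0,"wz":0,"fingers":-0.45},
    {"x":-0.05,"y":-0.055,"z":0,"wx":0,"wy":0,"wz":0,"fingers":-0.45}
  ]
}}

```text
clock: 1.1
tool_pos: [0.4273, -0.3637, 0.2507]
eef_rot: [-0.699, 0.715, 0.003, -0.001]
contact_force: [1.6, -0.9, 0.3]
opening: 0.277
```

Emit:
{"op": "apply_moves", "data": {
  "series": [
    {"x":-0.074,"y":-0.012,"z":0,"wx":0,"wy":0,"wz":-0.007,"fingers":-0.45},
    {"x":-0.074,"y":-0.012,"z":0,"wx":0,"wy":0,"wz":0,"fingers":-0.45},
    {"x":-0.074,"y":-0.012,"z":0,"wx":0,"wy":0,"wz":0,"fingers":-0.45},
    {"x":-0.074,"y":-0.012,"z":0,"wx":0,"wy":0,"wz":0,"fingers":-0.45},
    {"x":-0.074,"y":-0.012,"z":0,"wx":0,"wy":0,"wz":0,"fingers":-0.45},
    {"x":-0.074,"y":-0.012,"z":0,"wx":0,"wy":0,"wz":0,"fingers":-0.45},
    {"x":-0.074,"y":-0.012,"z":0,"wx":0,"wy":0,"wz":0,"fingers":-0.45},
    {"x":-0.05,"y":0,"z":0,"wx":0,"wy":0,"wz":0,"fingers":-0.45}
  ]
}}

```text
clock: 2.1
tool_pos: [0.4987, 0.1078, 0.2505]
eef_rot: [0.709, -0.705, -0.003, -0.0]
contact_force: [0.0, -0.9, 0.2]
opening: 0.273
```

```bash
cat >> h.py <<'E'
def wrist(name,view=True):
    m=camera_model("wrist");p,d=snapshot("wrist");cv2.imwrite(f"pics/{name}.png",p[:,:,::-1]);np.savez(f"{name}.npz",p=p,d=d,K=m["camera_matrix"],T=m["world_from_camera"])
    s=get_state();print(s["clock"],np.round(s["tool_pos"],4),np.round(s["eef_rot"],3),np.round(s["contact_force"],1),s["opening"])
    return p,d,m
E
python3 - <<'E'
from h import *
p,d,m=wrist("w1");print(np.round(m["camera_matrix"],1).tolist(),np.round(m["world_from_camera"],3).tolist())
E
```

```text
2.15 [0.4981 0.1145 0.2505] [ 0.712 -0.702 -0.005 -0.002] [ 0.6  4.9 -0.1] 0.27561546729903547
[[325.2, 0.0, 284.0], [0.0, 325.2, 211.5], [0.0, 0.0, 1.0]] [[0.006, 0.949, 0.317, 0.581], [-1.0, 0.007, -0.003, 0.107], [-0.005, -0.317, 0.949, 0.396], [0.0, 0.0, 0.0, 1.0]]
```

View pics/w1.png

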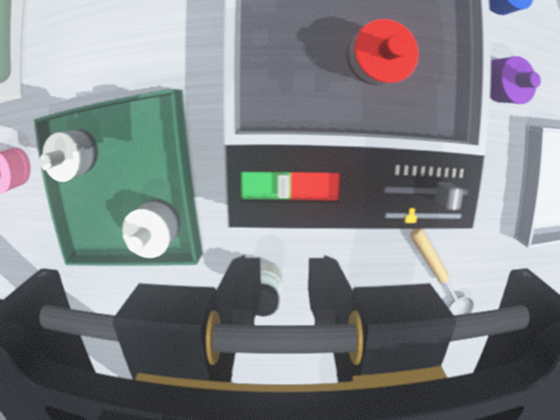

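The wrist view shows the recess at (291,186) with the nub at (284,186), the fader at (456,196) and the pointer at (411,216). The fingers are at the bottom.

```bash
cat > meas.py <<'E'
from h import *
import sys
p,d,m=wrist(sys.argv[1])
h=cv2.cvtColor(p,cv2.COLOR_RGB2HSV)
for nm,lo,hi,z in [("red",(0,150,80),(8,255,255),.058),("green",(45,150,90),(75,255,255),.058),("yel",(20,150,120),(35,255,255),.073)]:
    b,k=blobs(p,lo,hi,20)
    for c,s in b:
        if nm=="red" and s[4]>2500: continue
        x0,y0,w,hh=s[:4]
        print(nm,c,s,onz("wrist",*c,z,m)[:2].round(4),"L",onz("wrist",x0-.5,c[1],z,m)[:2].round(4),"R",onz("wrist",x0+w-.5,c[1],z,m)[:2].round(4),"d",round(float(d[int(c[1]),int(c[0])]),3))
E
python3 - <<'E'
E
python3 meas.py w2
```

```text
2.2 [0.498  0.1109 0.2504] [ 0.712 -0.703 -0.004 -0.001] [-0.7 -0.   0.4] 0.2755539929584554
red [322.5, 185.3] [299, 172, 49, 28, 1268] [0.4975 0.075 ] L [0.497  0.1008] R [0.4982 0.0477] d 0.345
yel [417.6, 216.1] [413, 209, 10, 14, 65] [ 0.4693 -0.0327] L [ 0.4692 -0.0264] R [ 0.4693 -0.0388] d 0.341
```

Emit:
{"op": "apply_moves", "data": {
  "series": [
    {"x":0.003,"y":0,"z":0.07,"wx":0,"wy":0,"wz":0,"fingers":-0.45},
    {"x":0,"y":0,"z":0.07,"wx":0,"wy":0,"wz":0,"fingers":-0.45},
    {"x":0,"y":0,"z":0.05,"wx":0,"wy":0,"wz":0,"fingers":-0.45},
    {"x":0,"y":0,"z":0,"wx":0,"wy":0,"wz":0,"fingers":-0.45},
    {"x":0,"y":0,"z":0,"wx":0,"wy":0,"wz":0,"fingers":-0.45}
  ]
}}

```text
clock: 2.82
tool_pos: [0.5001, 0.1077, 0.0962]
eef_rot: [0.711, -0.703, -0.002, -0.003]
contact_force: [0.0, -0.6, 0.0]
opening: 0.276
```

Emit:
{"op": "apply_moves", "data": {
  "series": [
    {"x":-0.001,"y":0.002,"z":0.02,"wx":0,"wy":0,"wz":0,"fingers":-0.45},
    {"x":0,"y":0,"z":0.02,"wx":0,"wy":0,"wz":0,"fingers":-0.45},
    {"x":0,"y":0,"z":0,"wx":0,"wy":0,"wz":0,"fingers":-0.45}
  ]
}}

```text
clock: 3.2
tool_pos: [0.502, 0.1085, 0.0679]
eef_rot: [0.711, -0.704, 0.0, -0.006]
contact_force: [-0.8, -0.4, 0.1]
opening: 0.273
```

Emit:
{"op": "apply_moves", "data": {
  "series": [
    {"x":0,"y":0.004,"z":0.006,"wx":0,"wy":0,"wz":0,"fingers":-0.45},
    {"x":0,"y":0,"z":0,"wx":0,"wy":0,"wz":0,"fingers":-0.45}
  ]
}}

```text
clock: 3.45
tool_pos: [0.4994, 0.1086, 0.0639]
eef_rot: [0.71, -0.704, 0.001, -0.007]
contact_force: [-1.1, -0.0, 0.7]
opening: 0.274
```

Emit:
{"op": "apply_moves", "data": {
  "series": [
    {"x":0.008,"y":0,"z":0.0025,"wx":0,"wy":0,"wz":0,"fingers":-0.45},
    {"x":0.008,"y":0,"z":0,"wx":0,"wy":0,"wz":0,"fingers":-0.45},
    {"x":0.008,"y":0,"z":0,"wx":0,"wy":0,"wz":0,"fingers":-0.45},
    {"x":0.003,"y":0,"z":0,"wx":0,"wy":0,"wz":0,"fingers":-0.45}
  ]
}}

```text
clock: 3.95
tool_pos: [0.4998, 0.0866, 0.0621]
eef_rot: [0.711, -0.703, 0.0, -0.008]
contact_force: [-0.7, 1.5, 0.1]
opening: 0.275
```

Emit:
{"op": "apply_moves", "data": {
  "series": [
    {"x":0.003,"y":0,"z":0,"wx":0,"wy":0,"wz":0,"fingers":-0.45},
    {"x":0.003,"y":0,"z":0,"wx":0,"wy":0,"wz":0,"fingers":-0.45}
  ]
}}

```text
clock: 4.2
tool_pos: [0.4998, 0.0859, 0.062]
eef_rot: [0.712, -0.702, -0.001, -0.01]
contact_force: [-0.6, 7.3, -0.3]
opening: 0.272
```

Emit:
{"op": "apply_moves", "data": {
  "series": [
    {"x":-0.008,"y":0,"z":0,"wx":0,"wy":0,"wz":0,"fingers":-0.45},
    {"x":0,"y":0,"z":-0.04,"wx":0,"wy":0,"wz":0,"fingers":-0.45},
    {"x":0,"y":0,"z":-0.07,"wx":0,"wy":0,"wz":0,"fingers":-0.2},
    {"x":0,"y":-0.02,"z":-0.07,"wx":0,"wy":0,"wz":0,"fingers":-0.2},
    {"x":0.01,"y":0,"z":-0.07,"wx":0,"wy":0,"wz":0,"fingers":-0.2},
    {"x":0.01,"y":0,"z":0,"wx":0,"wy":0,"wz":0,"fingers":-0.2},
    {"x":0,"y":0,"z":0,"wx":0,"wy":0,"wz":0,"fingers":-0.2}
  ]
}}

```text
clock: 5.08
tool_pos: [0.5139, 0.0709, 0.2674]
eef_rot: [0.711, -0.703, -0.0, -0.008]
contact_force: [0.4, 0.1, -0.6]
opening: 0.398
```

```bash
cat >> h.py <<'E'
def fix():
    s=get_state();r=R.from_quat(s["eef_rot"]);print("rot fix units",((r.inv()*R.from_quat([.7071,-.7071,0,0])).as_rotvec()/np.pi).round(4))
def kn(cam,p,m,lo,hi,zl,amin=60,roi=None):
    """lid+knob blobs -> position by ray at lid centre height"""
    for c,s in blobs(p,lo,hi,amin,roi)[0]: print("pot",c,s,onz(cam,*c,zl,m)[:2].round(4))
E
cat >> meas.py <<'E'
fix()
E
python3 meas.py w3
python3 - <<'E'
from h import *
m={"camera_matrix":np.load("w3.npz")["K"],"world_from_camera":np.load("w3.npz")["T"]}
p=np.load("w3.npz")["p"];kn("wrist",p,m,(0,150,80),(8,255,255),.1,500);kn("wrist",p,m,(0,0,190),(180,30,255),.06,300)
E
```

```text
5.125 [0.5141 0.0715 0.2674] [ 0.711 -0.703 -0.    -0.008] [-0.1  0.1  0.6] 0.4004239337669355
red [288.1, 197.5] [270, 185, 36, 26, 841] [0.4973 0.0683] L [0.497  0.0895] R [0.4976 0.0486] d 0.368
yel [376.1, 226.9] [371, 219, 11, 14, 93] [ 0.4684 -0.033 ] L [ 0.4683 -0.0263] R [ 0.4684 -0.0396] d 0.362
rot fix units [-0.0035  0.0038  0.0039]
pot [347.7, 68.2] [317, 38, 62, 61, 2902] [0.6381 0.0134]
pot [288.1, 197.5] [270, 185, 36, 26, 841] [0.5087 0.0685]
pot [283.2, 153.9] [0, 0, 560, 325, 72490] [0.5472 0.0744]
pot [129.2, 239.8] [109, 217, 42, 46, 1399] [0.44   0.2717]
pot [471.5, 353.4] [459, 336, 29, 38, 616] [ 0.2384 -0.2416]
pot [283.8, 368.1] [217, 352, 135, 32, 3863] [0.2368 0.0703]
```

View pics/w3.png

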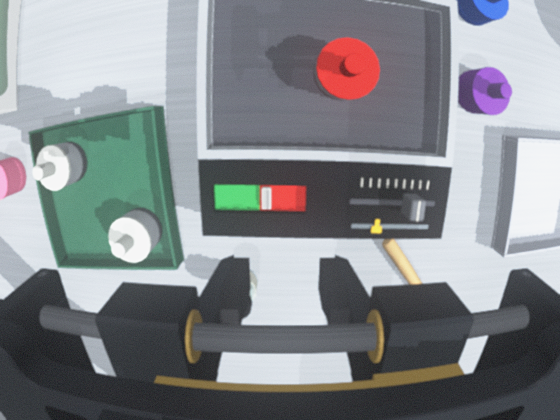

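The wrist view shows the nub at the red end, (266,198), so the switch is off. Red is visible from y 0.0895, which puts the nub at 0.0945, the off stop. The red pot is at (348,68).

Emit:
{"op": "apply_moves", "data": {
  "series": [
    {"x":0.025,"y":-0.053,"z":0.04,"wx":-0.003,"wy":0.004,"wz":0.004,"fingers":0.3},
    {"x":0.025,"y":-0.053,"z":0.04,"wx":0,"wy":0,"wz":0,"fingers":0.3},
    {"x":0.025,"y":-0.053,"z":0.03,"wx":0,"wy":0,"wz":0,"fingers":0.3},
    {"x":0,"y":0,"z":0,"wx":0,"wy":0,"wz":0,"fingers":0.3},
    {"x":0,"y":0,"z":0,"wx":0,"wy":0,"wz":0,"fingers":0.3}
  ]
}}

```text
clock: 5.75
tool_pos: [0.6394, 0.0147, 0.1677]
eef_rot: [0.709, -0.705, -0.005, 0.005]
contact_force: [-0.2, 0.6, 0.1]
opening: 0.649
```

```bash
python3 - <<'E'
from h import *
p,d,m=wrist("w4");fix();kn("wrist",p,m,(0,150,80),(8,255,255),.11,300)
# knob: points of red with height from depth > .118
K=m["camera_matrix"];T=np.array(m["world_from_camera"])
v,u=np.nonzero(blobs(p,(0,150,60),(8,255,255),300)[1])
P=[]
for a,b in zip(u,v):
    o,r=ray("wrist",a,b,m); P.append(o+r/(-(T[:3,:3].T@r)[2])*d[b,a])
P=np.array(P);k=P[(P[:,2]>.115)&(P[:,2]<.135)];print(len(k),k.min(0).round(3),k.max(0).round(3))
l=P[(P[:,2]>.088)&(P[:,2]<.105)];print(len(l),l.min(0).round(3),l.max(0).round(3))
E
```

```text
5.8 [0.6393 0.0144 0.1679] [ 0.709 -0.705 -0.005  0.005] [-0.1 -0.1 -0.6] 0.649584018532393
rot fix units [ 0.0046 -0.0002  0.0016]
pot [287.8, 219.7] [245, 179, 87, 82, 5410] [0.6472 0.0121]
824 [0.63  0.002 0.115] [0.65  0.022 0.129]
4438 [ 0.609 -0.019  0.092] [0.671 0.043 0.105]
```

Emit:
{"op": "apply_moves", "data": {
  "series": [
    {"x":0.003,"y":0,"z":0.05,"wx":0.004,"wy":0,"wz":0,"fingers":0.3},
    {"x":0,"y":0,"z":0.033,"wx":0,"wy":0,"wz":0,"fingers":0.3},
    {"x":0,"y":0,"z":0,"wx":0,"wy":0,"wz":0,"fingers":0.3}
  ]
}}

```text
clock: 6.18
tool_pos: [0.6372, 0.0154, 0.1029]
eef_rot: [0.71, -0.704, -0.0, -0.001]
contact_force: [0.7, 0.4, 0.1]
opening: 0.649
```

Emit:
{"op": "apply_moves", "data": {
  "series": [
    {"x":0.004,"y":-0.003,"z":0.002,"wx":0,"wy":0,"wz":0,"fingers":0.3},
    {"x":0,"y":0,"z":0,"wx":0,"wy":0,"wz":0,"fingers":-1},
    {"x":0,"y":0,"z":0,"wx":0,"wy":0,"wz":0,"fingers":-1},
    {"x":0,"y":0,"z":0,"wx":0,"wy":0,"wz":0,"fingers":-1},
    {"x":0,"y":0,"z":0,"wx":0,"wy":0,"wz":0,"fingers":-1},
    {"x":0,"y":0,"z":-0.05,"wx":0,"wy":0,"wz":0,"fingers":-1},
    {"x":0,"y":0,"z":-0.05,"wx":0,"wy":0,"wz":0,"fingers":-1},
    {"x":0,"y":0,"z":-0.02,"wx":0,"wy":0,"wz":0,"fingers":-1}
  ],
  "force": 35
}}

```text
clock: 7.18
tool_pos: [0.6388, 0.0124, 0.2014]
eef_rot: [0.711, -0.703, -0.001, -0.0]
contact_force: [0.1, -0.5, -2.0]
opening: 0.213
```

Emit:
{"op": "apply_moves", "data": {
  "series": [
    {"x":0.05,"y":0.024,"z":0,"wx":0,"wy":0,"wz":0.003,"fingers":-1},
    {"x":0.06,"y":0.024,"z":0,"wx":0,"wy":0,"wz":0,"fingers":-1},
    {"x":0.065,"y":0.024,"z":0,"wx":0,"wy":0,"wz":0,"fingers":-1},
    {"x":0.065,"y":0.024,"z":0,"wx":0,"wy":0,"wz":0,"fingers":-1},
    {"x":0.065,"y":0.024,"z":0,"wx":0,"wy":0,"wz":0,"fingers":-1},
    {"x":0.065,"y":0.024,"z":0,"wx":0,"wy":0,"wz":0,"fingers":-1},
    {"x":0.05,"y":0.02,"z":0,"wx":0,"wy":0,"wz":0,"fingers":-1},
    {"x":0.0,"y":0,"z":0,"wx":0,"wy":0,"wz":0,"fingers":-1}
  ]
}}

```text
clock: 8.18
tool_pos: [0.5017, -0.332, 0.193]
eef_rot: [0.708, -0.706, -0.005, 0.001]
contact_force: [0.2, 0.1, -2.5]
opening: 0.219
```

Emit:
{"op": "apply_moves", "data": {
  "series": [
    {"x":0.008,"y":0,"z":0.05,"wx":0,"wy":0,"wz":0,"fingers":-1},
    {"x":0,"y":0,"z":0.05,"wx":0,"wy":0,"wz":0,"fingers":-1},
    {"x":0,"y":0,"z":0.045,"wx":0,"wy":0,"wz":0,"fingers":-1},
    {"x":0,"y":0,"z":0,"wx":0,"wy":0,"wz":0,"fingers":-1},
    {"x":0,"y":0,"z":0,"wx":0,"wy":0,"wz":0,"fingers":-1}
  ]
}}

```text
clock: 8.8
tool_pos: [0.5029, -0.333, 0.0726]
eef_rot: [0.71, -0.705, -0.007, -0.001]
contact_force: [-0.7, -0.7, -2.0]
opening: 0.215
```

Emit:
{"op": "apply_moves", "data": {
  "series": [
    {"x":0,"y":0,"z":0.01,"wx":0.003,"wy":-0.003,"wz":0,"fingers":-1},
    {"x":0,"y":0,"z":0.003,"wx":0,"wy":0,"wz":0,"fingers":-1},
    {"x":0,"y":0,"z":0.002,"wx":0,"wy":0,"wz":0,"fingers":-1}
  ]
}}

```text
clock: 9.18
tool_pos: [0.5048, -0.3321, 0.0659]
eef_rot: [0.71, -0.704, -0.005, -0.009]
contact_force: [-1.6, 1.9, 3.1]
opening: 0.215
```

Emit:
{"op": "apply_moves", "data": {
  "series": [
    {"x":0,"y":0,"z":0,"wx":0,"wy":0,"wz":0,"fingers":0.3},
    {"x":0,"y":0,"z":0,"wx":0,"wy":0,"wz":0,"fingers":0.3},
    {"x":0,"y":0,"z":0,"wx":0,"wy":0,"wz":0,"fingers":0.3},
    {"x":0,"y":0,"z":-0.03,"wx":0,"wy":0,"wz":0,"fingers":0.3},
    {"x":0,"y":0,"z":-0.07,"wx":0,"wy":0,"wz":0,"fingers":0.3},
    {"x":0,"y":0,"z":-0.07,"wx":0,"wy":0,"wz":0,"fingers":0.3},
    {"x":0,"y":0,"z":-0.05,"wx":0,"wy":0,"wz":0,"fingers":0.3},
    {"x":0,"y":0,"z":0,"wx":0,"wy":0,"wz":0,"fingers":0.3}
  ]
}}

```text
clock: 10.18
tool_pos: [0.505, -0.3374, 0.2484]
eef_rot: [0.71, -0.705, -0.002, -0.01]
contact_force: [0.2, 0.0, -0.0]
opening: 0.652
```

```bash
cat >> h.py <<'E'
def cloud(p,d,m,lo,hi,zlo,zhi,amin=60):
    T=np.array(m["world_from_camera"]);cc,k=blobs(p,lo,hi,amin);n,l=cv2.connectedComponents(k)
    for i in range(1,n):
        v,u=np.nonzero(l==i)
        if len(u)<amin: continue
        P=np.array([(lambda o,r:o+r/(-(T[:3,:3].T@r)[2])*d[b,a])(*ray("wrist",a,b,m)) for a,b in zip(u,v)])
        q=P[(P[:,2]>zlo)&(P[:,2]<zhi)]
        if len(q)>8: print("blob",len(u),[int(u.mean()),int(v.mean())],"n",len(q),q.min(0).round(3),q.max(0).round(3),"mid",((q.min(0)+q.max(0))/2).round(4))
E
python3 - <<'E'
from h import *
p,d,m=wrist("w5");fix();cloud(p,d,m,(0,150,60),(8,255,255),.06,.1);cloud(p,d,m,(0,150,60),(8,255,255),.045,.06)
E
```

```text
10.225 [ 0.5039 -0.3368  0.2465] [ 0.71  -0.704 -0.004 -0.01 ] [-0.3 -0.   0.3] 0.6520957811205012
rot fix units [-0.0029  0.0061  0.0023]
blob 1741 [284, 189] n 251 [ 0.493 -0.342  0.073] [ 0.511 -0.323  0.089] mid [ 0.5021 -0.3323  0.081 ]
blob 187 [5, 195] n 15 [0.482 0.047 0.06 ] [0.515 0.088 0.071] mid [0.4984 0.0671 0.0657]
blob 1741 [284, 189] n 1480 [ 0.473 -0.361  0.053] [ 0.533 -0.303  0.058] mid [ 0.5029 -0.332   0.0552]
blob 187 [5, 195] n 170 [0.483 0.062 0.056] [0.511 0.09  0.06 ] mid [0.4969 0.076  0.058 ]
```

View pics/w5.png

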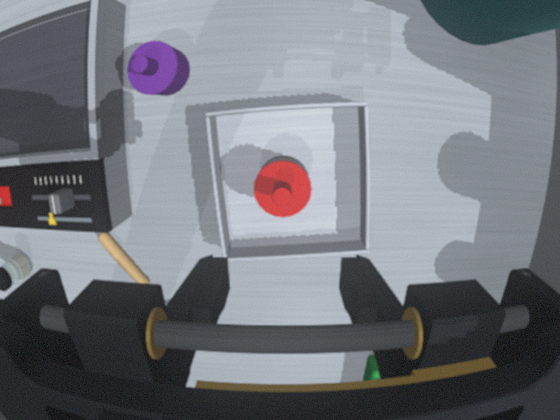

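The red pot stands upright in the wash tray at (282,187), its lid top at z 0.055 as expected. I'll set the fader next, since it's on the way.

Emit:
{"op": "apply_moves", "data": {
  "series": [
    {"x":-0.06,"y":0,"z":0,"wx":-0.003,"wy":0.006,"wz":0.002,"fingers":0},
    {"x":-0.07,"y":0,"z":0,"wx":0,"wy":0,"wz":0,"fingers":0},
    {"x":-0.07,"y":0,"z":0,"wx":0,"wy":0,"wz":0,"fingers":0},
    {"x":-0.07,"y":0,"z":0,"wx":0,"wy":0,"wz":0,"fingers":0},
    {"x":-0.065,"y":0.006,"z":0.02,"wx":0,"wy":0,"wz":0,"fingers":0},
    {"x":0,"y":0,"z":0,"wx":0,"wy":0,"wz":0,"fingers":0},
    {"x":0,"y":0,"z":0,"wx":0,"wy":0,"wz":0,"fingers":0}
  ]
}}

```text
clock: 11.1
tool_pos: [0.4932, -0.0612, 0.2209]
eef_rot: [-0.707, 0.707, 0.007, -0.005]
contact_force: [0.2, -0.4, 0.1]
opening: 0.5
```

```bash
python3 - <<'E'
from h import *
p,d,m=wrist("w6");fix();cloud(p,d,m,(20,150,120),(35,255,255),.06,.09,20)
cloud(p,d,m,(0,0,60),(180,90,255),.094,.108,40)
E
```

```text
11.15 [ 0.4932 -0.061   0.2209] [-0.707  0.707  0.007 -0.005] [-0.1  0.5 -0.5] 0.498001613078554
rot fix units [ 0.0055  0.001  -0.0002]
blob 35 [255, 211] n 35 [ 0.471 -0.036  0.069] [ 0.478 -0.03   0.074] mid [ 0.4746 -0.0331  0.0718]
blob 33 [255, 221] n 33 [ 0.462 -0.039  0.07 ] [ 0.47  -0.027  0.075] mid [ 0.466  -0.0328  0.0726]
blob 182552 [285, 178] n 601 [ 0.486 -0.078  0.094] [ 0.51  -0.06   0.104] mid [ 0.498  -0.0691  0.0993]
```

Emit:
{"op": "apply_moves", "data": {
  "series": [
    {"x":0.01,"y":-0.006,"z":0.05,"wx":0.005,"wy":0.001,"wz":0,"fingers":0},
    {"x":0,"y":0,"z":0.06,"wx":0,"wy":0,"wz":0,"fingers":0},
    {"x":0,"y":0,"z":0.06,"wx":0,"wy":0,"wz":0,"fingers":0},
    {"x":0,"y":0,"z":0,"wx":0,"wy":0,"wz":0,"fingers":0}
  ]
}}

```text
clock: 11.65
tool_pos: [0.4998, -0.0767, 0.0817]
eef_rot: [-0.703, 0.711, -0.003, -0.0]
contact_force: [-0.1, 0.2, 0.7]
opening: 0.501
```

Emit:
{"op": "apply_moves", "data": {
  "series": [
    {"x":-0.009,"y":0.002,"z":0,"wx":0,"wy":0,"wz":0,"fingers":0},
    {"x":0,"y":0,"z":0,"wx":0,"wy":0,"wz":0,"fingers":-1},
    {"x":0,"y":0,"z":0,"wx":0,"wy":0,"wz":0,"fingers":-1},
    {"x":0,"y":0,"z":0,"wx":0,"wy":0,"wz":0,"fingers":-1},
    {"x":-0.015,"y":0,"z":0,"wx":0,"wy":0,"wz":0,"fingers":-1},
    {"x":-0.015,"y":0,"z":0,"wx":0,"wy":0,"wz":0,"fingers":-1},
    {"x":-0.013,"y":0,"z":0,"wx":0,"wy":0,"wz":0,"fingers":-1},
    {"x":0,"y":0,"z":0,"wx":0,"wy":0,"wz":0,"fingers":-1}
  ],
  "force": 10
}}

```text
clock: 12.65
tool_pos: [0.5014, -0.0334, 0.0866]
eef_rot: [-0.702, 0.712, -0.006, 0.002]
contact_force: [0.2, 1.1, -2.7]
opening: 0.204
```

Emit:
{"op": "apply_moves", "data": {
  "series": [
    {"x":0,"y":0,"z":0,"wx":0,"wy":0,"wz":0,"fingers":0},
    {"x":0,"y":0,"z":0,"wx":0,"wy":0,"wz":0,"fingers":0},
    {"x":0,"y":0,"z":0,"wx":0,"wy":0,"wz":0,"fingers":0},
    {"x":0,"y":0,"z":-0.04,"wx":0,"wy":0,"wz":0,"fingers":0},
    {"x":0,"y":0,"z":-0.07,"wx":-0.003,"wy":0,"wz":-0.003,"fingers":0},
    {"x":0,"y":0,"z":-0.07,"wx":0,"wy":0,"wz":0,"fingers":0.3},
    {"x":0,"y":0,"z":0,"wx":0,"wy":0,"wz":0,"fingers":0.3},
    {"x":0,"y":0,"z":0,"wx":0,"wy":0,"wz":0,"fingers":0.3}
  ]
}}

```text
clock: 13.65
tool_pos: [0.5003, -0.0341, 0.2346]
eef_rot: [-0.705, 0.71, -0.002, -0.001]
contact_force: [-0.0, 0.9, 0.1]
opening: 0.65
```

```bash
python3 - <<'E'
from h import *
p,d,m=wrist("w7");fix();cloud(p,d,m,(20,150,120),(35,255,255),.06,.09,20)
cloud(p,d,m,(0,0,60),(180,90,255),.094,.108,40)
E
```

```text
13.7 [ 0.5005 -0.0341  0.2345] [-0.705  0.71  -0.002 -0.001] [ 0.4 -0.2  0.4] 0.6482414613666543
rot fix units [-0.0006 -0.0015 -0.0022]
blob 97 [282, 224] n 97 [ 0.462 -0.039  0.069] [ 0.475 -0.028  0.076] mid [ 0.4686 -0.0332  0.0727]
blob 183604 [285, 178] n 512 [ 0.486 -0.041  0.094] [ 0.51  -0.024  0.104] mid [ 0.4983 -0.0326  0.0993]
```

The fader is within 1 mm of the pointer. Next, the full pots.

Emit:
{"op": "apply_moves", "data": {
  "series": [
    {"x":-0.06,"y":0.005,"z":0,"wx":0,"wy":-0.001,"wz":-0.002,"fingers":0.3},
    {"x":-0.066,"y":0.012,"z":0,"wx":0,"wy":0,"wz":0,"fingers":0.3},
    {"x":-0.066,"y":0.012,"z":0,"wx":0,"wy":0,"wz":0,"fingers":0.3},
    {"x":-0.066,"y":0.012,"z":0,"wx":0,"wy":0,"wz":0,"fingers":0.3},
    {"x":-0.066,"y":0.012,"z":0,"wx":0,"wy":0,"wz":0,"fingers":0.3},
    {"x":-0.06,"y":0.012,"z":0,"wx":0,"wy":0,"wz":0,"fingers":0.3},
    {"x":0,"y":0.005,"z":0,"wx":0,"wy":0,"wz":0,"fingers":0.3},
    {"x":0,"y":0,"z":0,"wx":0,"wy":0,"wz":0,"fingers":0.3}
  ]
}}

```text
clock: 14.7
tool_pos: [0.4395, 0.278, 0.2201]
eef_rot: [-0.705, 0.709, 0.002, -0.011]
contact_force: [-0.3, 0.7, -0.5]
opening: 0.651
```

```bash
python3 - <<'E'
from h import *
p,d,m=wrist("w8");fix();cloud(p,d,m,(0,0,150),(180,50,255),.076,.095,40);cloud(p,d,m,(0,0,150),(180,50,255),.05,.06,40)
E
```

```text
14.75 [0.4396 0.2783 0.2202] [-0.705  0.709  0.002 -0.011] [0.1 0.7 0.4] 0.6519803837750866
rot fix units [ 0.0057 -0.0039 -0.0018]
blob 81693 [236, 173] n 521 [0.347 0.119 0.076] [0.655 0.597 0.092] mid [0.5008 0.358  0.0839]
blob 3228 [167, 93] n 411 [0.527 0.38  0.076] [0.547 0.4   0.089] mid [0.5371 0.3899 0.0824]
blob 3210 [283, 189] n 404 [0.428 0.267 0.076] [0.447 0.286 0.089] mid [0.4375 0.2764 0.0826]
blob 81693 [236, 173] n 382 [0.35  0.119 0.05 ] [0.661 0.624 0.06 ] mid [0.5056 0.3718 0.055 ]
blob 3228 [167, 93] n 2447 [0.506 0.359 0.05 ] [0.569 0.422 0.06 ] mid [0.5374 0.3901 0.0551]
blob 3210 [283, 189] n 2532 [0.406 0.246 0.05 ] [0.469 0.307 0.059] mid [0.4374 0.2762 0.0549]
```

View pics/w8.png

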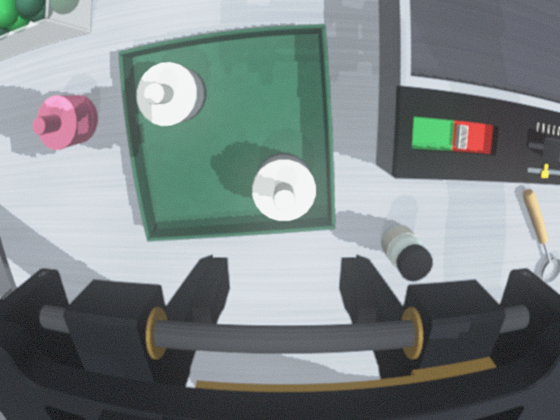

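Two full pots in the tray, upright: B at (.4375,.2764), pixel (283,189), and A at (.537,.390), pixel (167,93).

Emit:
{"op": "apply_moves", "data": {
  "series": [
    {"x":0.002,"y":0.002,"z":0.05,"wx":0.005,"wy":-0.004,"wz":-0.002,"fingers":0.3},
    {"x":0,"y":0,"z":0.07,"wx":0,"wy":0,"wz":0,"fingers":0.3},
    {"x":0,"y":0,"z":0.06,"wx":0,"wy":0,"wz":0,"fingers":0.3},
    {"x":0,"y":0,"z":0,"wx":0,"wy":0,"wz":0,"fingers":0.3}
  ]
}}

```text
clock: 15.25
tool_pos: [0.4415, 0.2703, 0.0729]
eef_rot: [-0.704, 0.711, -0.001, 0.0]
contact_force: [0.1, 0.2, 1.2]
opening: 0.649
```

Emit:
{"op": "apply_moves", "data": {
  "series": [
    {"x":-0.007,"y":0.004,"z":0.013,"wx":0,"wy":0,"wz":0,"fingers":0.3},
    {"x":0,"y":0,"z":0,"wx":0,"wy":0,"wz":0,"fingers":0.3},
    {"x":0,"y":0,"z":0,"wx":0,"wy":0,"wz":0,"fingers":-1},
    {"x":0,"y":0,"z":0,"wx":0,"wy":0,"wz":0,"fingers":-1},
    {"x":0,"y":0,"z":0,"wx":0,"wy":0,"wz":0,"fingers":-1},
    {"x":0,"y":0,"z":0,"wx":0,"wy":0,"wz":0,"fingers":-1},
    {"x":0,"y":0,"z":-0.04,"wx":0,"wy":0,"wz":0,"fingers":-1},
    {"x":0,"y":0,"z":-0.06,"wx":0,"wy":0,"wz":0,"fingers":-1}
  ],
  "force": 35
}}

```text
clock: 16.25
tool_pos: [0.4389, 0.2751, 0.1462]
eef_rot: [-0.703, 0.711, -0.002, 0.001]
contact_force: [0.4, 0.5, -2.2]
opening: 0.214
```

Emit:
{"op": "apply_moves", "data": {
  "series": [
    {"x":0.02,"y":0,"z":-0.06,"wx":0,"wy":0,"wz":-0.002,"fingers":-1},
    {"x":0.055,"y":-0.037,"z":-0.01,"wx":0,"wy":0,"wz":0,"fingers":-1},
    {"x":0.055,"y":-0.037,"z":0,"wx":0,"wy":0,"wz":0,"fingers":-1},
    {"x":0.055,"y":-0.037,"z":0,"wx":0,"wy":0,"wz":0,"fingers":-1},
    {"x":0.055,"y":-0.037,"z":0,"wx":0,"wy":0,"wz":0,"fingers":-1},
    {"x":0.055,"y":-0.037,"z":0,"wx":0,"wy":0,"wz":0,"fingers":-1},
    {"x":0.055,"y":-0.037,"z":0,"wx":0,"wy":0,"wz":0,"fingers":-1},
    {"x":0.045,"y":-0.035,"z":0,"wx":0,"wy":0,"wz":0,"fingers":-1}
  ]
}}

```text
clock: 17.25
tool_pos: [0.6468, -0.0447, 0.2055]
eef_rot: [0.709, -0.705, -0.001, -0.002]
contact_force: [1.3, 0.8, -1.9]
opening: 0.211
```

Emit:
{"op": "apply_moves", "data": {
  "series": [
    {"x":0,"y":0,"z":0,"wx":0,"wy":0,"wz":0,"fingers":-1},
    {"x":0,"y":0,"z":0,"wx":0,"wy":0,"wz":0,"fingers":-1}
  ]
}}

```text
clock: 17.5
tool_pos: [0.6468, -0.0495, 0.2038]
eef_rot: [-0.707, 0.707, 0.001, 0.001]
contact_force: [-0.8, 0.4, -2.7]
opening: 0.217
```

Emit:
{"op": "apply_moves", "data": {
  "series": [
    {"x":-0.008,"y":0,"z":0.04,"wx":0,"wy":0,"wz":0,"fingers":-1},
    {"x":0,"y":0,"z":0.05,"wx":0,"wy":0,"wz":0,"fingers":-1},
    {"x":0,"y":0,"z":0.02,"wx":0,"wy":0,"wz":0,"fingers":-1},
    {"x":0,"y":0,"z":0,"wx":0,"wy":0,"wz":0,"fingers":-1},
    {"x":0,"y":0,"z":0,"wx":0,"wy":0,"wz":0,"fingers":-1}
  ]
}}

```text
clock: 18.12
tool_pos: [0.6458, -0.0363, 0.1159]
eef_rot: [0.71, -0.705, -0.001, -0.002]
contact_force: [0.6, -1.0, -1.9]
opening: 0.215
```

Emit:
{"op": "apply_moves", "data": {
  "series": [
    {"x":0,"y":0,"z":0.01,"wx":0,"wy":0,"wz":0,"fingers":-1},
    {"x":0,"y":0,"z":0.004,"wx":0,"wy":0,"wz":0,"fingers":-1},
    {"x":0,"y":0,"z":0.002,"wx":0,"wy":0,"wz":0,"fingers":-1}
  ]
}}

```text
clock: 18.5
tool_pos: [0.6468, -0.0363, 0.1077]
eef_rot: [0.709, -0.705, -0.0, -0.003]
contact_force: [-4.4, 0.3, 9.0]
opening: 0.215
```

Emit:
{"op": "apply_moves", "data": {
  "series": [
    {"x":0,"y":0,"z":0,"wx":0,"wy":0,"wz":0,"fingers":0.3},
    {"x":0,"y":0,"z":0,"wx":0,"wy":0,"wz":0,"fingers":0.3},
    {"x":0,"y":0,"z":0,"wx":0,"wy":0,"wz":0,"fingers":0.3},
    {"x":0,"y":0,"z":-0.03,"wx":0,"wy":0,"wz":0,"fingers":0.3},
    {"x":0,"y":0,"z":-0.06,"wx":0,"wy":0,"wz":0,"fingers":0.3},
    {"x":0,"y":0.02,"z":-0.06,"wx":0,"wy":0,"wz":0,"fingers":0.3},
    {"x":0,"y":0,"z":0,"wx":0,"wy":0,"wz":0,"fingers":0.3}
  ]
}}

```text
clock: 19.38
tool_pos: [0.6314, -0.0375, 0.2316]
eef_rot: [0.709, -0.705, 0.001, -0.004]
contact_force: [0.7, 1.4, 0.6]
opening: 0.651
```

```bash
python3 - <<'E'
from h import *
p,d,m=wrist("w9");fix();cloud(p,d,m,(0,0,150),(180,50,255),.115,.135,40);cloud(p,d,m,(0,0,150),(180,50,255),.085,.1,40)
E
```

```text
19.425 [ 0.6306 -0.0374  0.2294] [ 0.709 -0.705 -0.    -0.003] [ 0.1 -0.5 -0.5] 0.6502094986948523
rot fix units [-0.0015  0.0015  0.0019]
blob 92308 [300, 111] n 286 [ 0.83  -0.296  0.115] [ 0.848 -0.27   0.135] mid [ 0.8391 -0.2829  0.125 ]
blob 3947 [283, 188] n 495 [ 0.632 -0.046  0.115] [ 0.652 -0.027  0.129] mid [ 0.6416 -0.0363  0.1219]
blob 92308 [300, 111] n 246 [ 0.764 -0.302  0.085] [0.848 0.301 0.1  ] mid [ 8.056e-01 -6.000e-04  9.250e-02]
blob 3947 [283, 188] n 3083 [ 0.61  -0.067  0.085] [ 0.672 -0.006  0.099] mid [ 0.6412 -0.0364  0.0923]
```

Emit:
{"op": "apply_moves", "data": {
  "series": [
    {"x":-0.06,"y":0.016,"z":0,"wx":-0.001,"wy":0.001,"wz":0.002,"fingers":0.3},
    {"x":-0.068,"y":0.016,"z":0,"wx":0,"wy":0,"wz":0,"fingers":0.3},
    {"x":-0.068,"y":0.016,"z":0,"wx":0,"wy":0,"wz":0,"fingers":0.3},
    {"x":-0.068,"y":0.016,"z":0,"wx":0,"wy":0,"wz":0,"fingers":0.3},
    {"x":-0.068,"y":0.016,"z":0,"wx":0,"wy":0,"wz":0,"fingers":0.3},
    {"x":-0.068,"y":0.016,"z":0,"wx":0,"wy":0,"wz":0,"fingers":0.3},
    {"x":-0.068,"y":0.016,"z":0,"wx":0,"wy":0,"wz":0,"fingers":0.3},
    {"x":-0.045,"y":0.005,"z":0,"wx":0,"wy":0,"wz":0,"fingers":0.3}
  ]
}}

```text
clock: 20.42
tool_pos: [0.5339, 0.3787, 0.2145]
eef_rot: [-0.704, 0.711, 0.002, -0.008]
contact_force: [0.5, 0.1, -0.1]
opening: 0.649
```

Emit:
{"op": "apply_moves", "data": {
  "series": [
    {"x":0,"y":0,"z":0,"wx":0,"wy":0,"wz":0,"fingers":0.3},
    {"x":0,"y":0,"z":0,"wx":0,"wy":0,"wz":0,"fingers":0.3}
  ]
}}

```text
clock: 20.68
tool_pos: [0.5315, 0.3811, 0.2109]
eef_rot: [-0.705, 0.709, 0.003, -0.011]
contact_force: [0.2, -0.9, 1.1]
opening: 0.652
```

```bash
python3 - <<'E'
from h import *
p,d,m=wrist("w10");fix();cloud(p,d,m,(0,0,150),(180,50,255),.076,.095,40);cloud(p,d,m,(0,0,150),(180,50,255),.05,.06,40)
E
```

```text
20.725 [0.5313 0.3813 0.2109] [-0.705  0.709  0.003 -0.011] [-1.   0.2 -0.1] 0.6498739746057248
rot fix units [ 0.0061 -0.0035 -0.0015]
blob 82035 [228, 123] n 1994 [0.63  0.508 0.076] [0.769 0.689 0.092] mid [0.6991 0.5984 0.0838]
blob 3430 [272, 183] n 423 [0.528 0.381 0.076] [0.547 0.4   0.089] mid [0.5378 0.3904 0.0825]
blob 82035 [228, 123] n 838 [0.454 0.168 0.05 ] [0.774 0.688 0.06 ] mid [0.6139 0.4282 0.055 ]
blob 3430 [272, 183] n 2719 [0.506 0.36  0.05 ] [0.568 0.421 0.06 ] mid [0.5373 0.3907 0.0552]
```

Emit:
{"op": "apply_moves", "data": {
  "series": [
    {"x":-0.012,"y":-0.007,"z":0.045,"wx":0.006,"wy":-0.003,"wz":-0.001,"fingers":0.3},
    {"x":0,"y":0,"z":0.06,"wx":0,"wy":0,"wz":0,"fingers":0.3},
    {"x":0,"y":0,"z":0.06,"wx":0,"wy":0,"wz":0,"fingers":0.3},
    {"x":0,"y":0,"z":0,"wx":0,"wy":0,"wz":0,"fingers":0.3}
  ]
}}

```text
clock: 21.22
tool_pos: [0.5413, 0.3827, 0.0762]
eef_rot: [-0.703, 0.711, -0.003, -0.0]
contact_force: [0.4, -1.1, 0.0]
opening: 0.649
```

Emit:
{"op": "apply_moves", "data": {
  "series": [
    {"x":-0.009,"y":0.004,"z":0.015,"wx":0,"wy":0,"wz":0,"fingers":0.3},
    {"x":0,"y":0,"z":0,"wx":0,"wy":0,"wz":0,"fingers":0.3},
    {"x":0,"y":0,"z":0,"wx":0,"wy":0,"wz":0,"fingers":-1},
    {"x":0,"y":0,"z":0,"wx":0,"wy":0,"wz":0,"fingers":-1},
    {"x":0,"y":0,"z":0,"wx":0,"wy":0,"wz":0,"fingers":-1},
    {"x":0,"y":0,"z":0,"wx":0,"wy":0,"wz":0,"fingers":-1},
    {"x":0,"y":0,"z":-0.04,"wx":0,"wy":0,"wz":0,"fingers":-1},
    {"x":0,"y":0,"z":-0.06,"wx":0,"wy":0,"wz":0,"fingers":-1}
  ]
}}

```text
clock: 22.22
tool_pos: [0.5385, 0.3887, 0.1473]
eef_rot: [-0.702, 0.712, -0.003, -0.001]
contact_force: [-0.0, -0.3, -2.0]
opening: 0.216
```

Emit:
{"op": "apply_moves", "data": {
  "series": [
    {"x":0.02,"y":0,"z":-0.06,"wx":0,"wy":0,"wz":-0.003,"fingers":-1},
    {"x":0.055,"y":-0.02,"z":-0.012,"wx":0,"wy":0,"wz":0,"fingers":-1},
    {"x":0.06,"y":-0.022,"z":0,"wx":0,"wy":0,"wz":0,"fingers":-1},
    {"x":0.06,"y":-0.022,"z":0,"wx":0,"wy":0,"wz":0,"fingers":-1},
    {"x":0.06,"y":-0.022,"z":0,"wx":0,"wy":0,"wz":0,"fingers":-1},
    {"x":0.06,"y":-0.022,"z":0,"wx":0,"wy":0,"wz":0,"fingers":-1},
    {"x":0.05,"y":-0.02,"z":0,"wx":0,"wy":0,"wz":0,"fingers":-1},
    {"x":0,"y":0,"z":0,"wx":0,"wy":0,"wz":0,"fingers":-1}
  ]
}}

```text
clock: 23.22
tool_pos: [0.6417, 0.0887, 0.2087]
eef_rot: [-0.707, 0.708, -0.003, 0.0]
contact_force: [-0.8, -0.4, -1.9]
opening: 0.216
```

Emit:
{"op": "apply_moves", "data": {
  "series": [
    {"x":0,"y":0,"z":0,"wx":0,"wy":0,"wz":0,"fingers":-1}
  ]
}}

```text
clock: 23.35
tool_pos: [0.641, 0.0897, 0.2082]
eef_rot: [-0.707, 0.708, -0.002, -0.0]
contact_force: [-0.7, 0.1, -3.1]
opening: 0.216
```

Contact is expected at a TCP height of about 0.107.

Emit:
{"op": "apply_moves", "data": {
  "series": [
    {"x":0,"y":0,"z":0.04,"wx":0,"wy":0,"wz":0,"fingers":-1},
    {"x":0,"y":0,"z":0.05,"wx":0,"wy":0,"wz":0,"fingers":-1},
    {"x":0,"y":0,"z":0.023,"wx":0,"wy":0,"wz":0,"fingers":-1},
    {"x":0,"y":0,"z":0,"wx":0,"wy":0,"wz":0,"fingers":-1},
    {"x":0,"y":0,"z":0,"wx":0,"wy":0,"wz":0,"fingers":-1}
  ]
}}

```text
clock: 23.98
tool_pos: [0.6412, 0.097, 0.1175]
eef_rot: [0.71, -0.705, 0.001, -0.002]
contact_force: [0.2, -1.1, -2.6]
opening: 0.217
```

Emit:
{"op": "apply_moves", "data": {
  "series": [
    {"x":0,"y":0,"z":0.011,"wx":0,"wy":0,"wz":0,"fingers":-1},
    {"x":0,"y":0,"z":0.004,"wx":0,"wy":0,"wz":0,"fingers":-1},
    {"x":0,"y":0,"z":0.001,"wx":0,"wy":0,"wz":0,"fingers":-1}
  ]
}}

```text
clock: 24.35
tool_pos: [0.6437, 0.0972, 0.1105]
eef_rot: [0.709, -0.705, 0.004, -0.005]
contact_force: [-1.2, 0.1, -3.1]
opening: 0.215
```

Emit:
{"op": "apply_moves", "data": {
  "series": [
    {"x":0,"y":0,"z":0.004,"wx":0,"wy":0,"wz":0,"fingers":-1},
    {"x":0,"y":0,"z":0.003,"wx":0,"wy":0,"wz":0,"fingers":-1}
  ]
}}

```text
clock: 24.6
tool_pos: [0.6445, 0.0972, 0.11]
eef_rot: [0.709, -0.705, 0.005, -0.006]
contact_force: [-6.0, -0.2, 15.2]
opening: 0.211
```

Emit:
{"op": "apply_moves", "data": {
  "series": [
    {"x":0,"y":0,"z":-0.002,"wx":0,"wy":0,"wz":0,"fingers":-1},
    {"x":0,"y":0,"z":0,"wx":0,"wy":0,"wz":0,"fingers":0.2},
    {"x":0,"y":0,"z":0,"wx":0,"wy":0,"wz":0,"fingers":0.2},
    {"x":0,"y":0,"z":0,"wx":0,"wy":0,"wz":0,"fingers":0.2},
    {"x":0,"y":0,"z":-0.03,"wx":0,"wy":0,"wz":0,"fingers":0.2},
    {"x":0,"y":0,"z":-0.06,"wx":0,"wy":0,"wz":0,"fingers":0.2},
    {"x":0,"y":0.06,"z":-0.06,"wx":-0.002,"wy":0.003,"wz":0.002,"fingers":-0.45},
    {"x":0,"y":0.06,"z":0,"wx":0,"wy":0,"wz":0,"fingers":-0.45}
  ]
}}

```text
clock: 25.6
tool_pos: [0.5532, 0.097, 0.2287]
eef_rot: [-0.706, 0.708, -0.007, 0.003]
contact_force: [1.2, 0.9, -0.8]
opening: 0.4
```

Emit:
{"op": "apply_moves", "data": {
  "series": [
    {"x":0,"y":0.05,"z":0,"wx":0,"wy":0,"wz":0,"fingers":-0.45},
    {"x":0,"y":0,"z":0,"wx":0,"wy":0,"wz":0,"fingers":-0.45},
    {"x":0,"y":0,"z":0,"wx":0,"wy":0,"wz":0,"fingers":-0.45}
  ]
}}

```text
clock: 25.98
tool_pos: [0.51, 0.0972, 0.2293]
eef_rot: [-0.707, 0.707, -0.007, 0.003]
contact_force: [-0.1, 0.8, -0.3]
opening: 0.277
```

```bash
python3 meas.py w11; python3 - <<'E'
from h import *
z=np.load("w11.npz");m={"camera_matrix":z["K"],"world_from_camera":z["T"]};p,d=z["p"],z["d"]
cloud(p,d,m,(0,0,150),(180,50,255),.115,.135,40);cloud(p,d,m,(0,0,150),(180,50,255),.085,.1,40);cloud(p,d,m,(0,0,60),(180,90,255),.094,.108,40)
p,d=snapshot("top");cv2.imwrite("pics/top2.png",p[:,:,::-1]);np.savez("top2.npz",p=p,d=d)
E
```

```text
26.025 [0.5098 0.0972 0.2291] [-0.707  0.708 -0.007  0.003] [0.1 0.7 0.7] 0.27375408483542135
red [280.2, 203.3] [280, 191, 3, 28, 31] [0.4981 0.1   ] L [0.4981 0.1007] R [0.4981 0.0976] d 0.33
red [311.7, 204.4] [292, 191, 39, 28, 1022] [0.4968 0.0678] L [0.4969 0.0885] R [0.4968 0.0484] d 0.331
yel [406.3, 234.3] [401, 226, 11, 15, 103] [ 0.4684 -0.0328] L [ 0.4685 -0.0261] R [ 0.4682 -0.0389] d 0.326
rot fix units [-0.0043 -0.002  -0.0004]
blob 4223 [283, 55] n 517 [0.63  0.088 0.115] [0.65  0.106 0.129] mid [0.6397 0.0969 0.122 ]
blob 3052 [428, 63] n 393 [ 0.631 -0.046  0.116] [ 0.651 -0.026  0.128] mid [ 0.641  -0.0362  0.1221]
blob 4223 [283, 55] n 3424 [0.609 0.066 0.09 ] [0.671 0.128 0.1  ] mid [0.6398 0.0969 0.0947]
blob 3052 [428, 63] n 2468 [ 0.61  -0.067  0.086] [ 0.672 -0.005  0.1  ] mid [ 0.6411 -0.0362  0.0928]
blob 171828 [294, 173] n 6175 [ 0.486 -0.067  0.094] [0.672 0.128 0.108] mid [0.5793 0.0303 0.101 ]
```

View pics/top2.png

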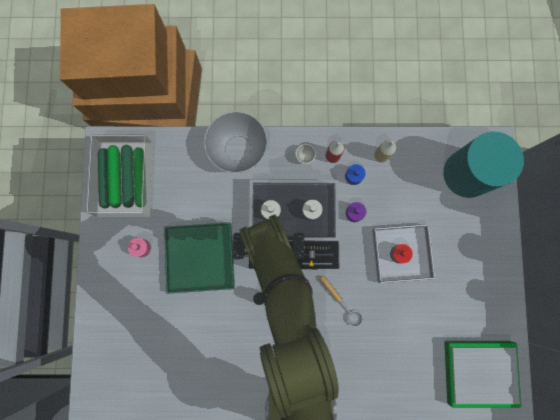

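View pics/w11.png

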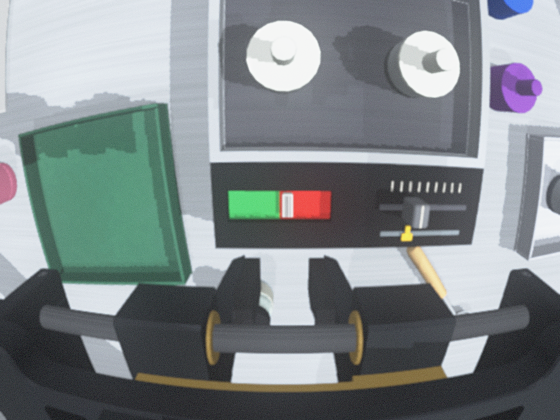

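Both full pots stand in the well, at (283,55) and (425,63) in the wrist view. The green tray is empty, the spent pot is in the wash tray, the fader is at the pointer, and the nub is off at (287,205). Now I'll switch it back on.

Emit:
{"op": "apply_moves", "data": {
  "series": [
    {"x":0.003,"y":0.013,"z":0.05,"wx":-0.004,"wy":-0.002,"wz":0,"fingers":-0.45},
    {"x":0,"y":0,"z":0.06,"wx":0,"wy":0,"wz":0,"fingers":-0.45},
    {"x":0,"y":0,"z":0.06,"wx":0,"wy":0,"wz":0,"fingers":-0.45},
    {"x":0,"y":0,"z":0,"wx":0,"wy":0,"wz":0,"fingers":-0.45},
    {"x":0,"y":0,"z":0,"wx":0,"wy":0,"wz":0,"fingers":-0.45}
  ]
}}

```text
clock: 26.7
tool_pos: [0.5088, 0.0955, 0.0899]
eef_rot: [-0.706, 0.709, -0.003, 0.005]
contact_force: [0.4, -0.0, 0.0]
opening: 0.273
```

Emit:
{"op": "apply_moves", "data": {
  "series": [
    {"x":0.001,"y":0.012,"z":0,"wx":-0.002,"wy":0,"wz":0,"fingers":-0.45},
    {"x":0,"y":0.001,"z":0.01,"wx":0,"wy":0,"wz":0,"fingers":-0.45},
    {"x":0,"y":0,"z":0,"wx":0,"wy":0,"wz":0,"fingers":-0.45}
  ]
}}

```text
clock: 27.08
tool_pos: [0.5003, 0.0952, 0.0852]
eef_rot: [-0.705, 0.709, -0.002, 0.006]
contact_force: [0.5, -0.5, -0.4]
opening: 0.279
```

Emit:
{"op": "apply_moves", "data": {
  "series": [
    {"x":0,"y":0.002,"z":0.015,"wx":0,"wy":0,"wz":0,"fingers":-0.45},
    {"x":0,"y":0.001,"z":0.015,"wx":0,"wy":0,"wz":0,"fingers":-0.45},
    {"x":0,"y":0,"z":0,"wx":0,"wy":0,"wz":0,"fingers":-0.45}
  ]
}}

```text
clock: 27.45
tool_pos: [0.4983, 0.0954, 0.0597]
eef_rot: [-0.705, 0.709, -0.002, 0.006]
contact_force: [-0.3, -0.7, 0.0]
opening: 0.276
```

Emit:
{"op": "apply_moves", "data": {
  "series": [
    {"x":-0.008,"y":0,"z":-0.002,"wx":0,"wy":0,"wz":0,"fingers":-0.45},
    {"x":-0.008,"y":0,"z":0,"wx":0,"wy":0,"wz":0,"fingers":-0.45},
    {"x":-0.008,"y":0,"z":0,"wx":0,"wy":0,"wz":0,"fingers":-0.45},
    {"x":-0.004,"y":0,"z":0,"wx":0,"wy":0,"wz":0,"fingers":-0.45}
  ]
}}

```text
clock: 27.95
tool_pos: [0.4981, 0.1166, 0.0613]
eef_rot: [-0.705, 0.71, -0.003, 0.004]
contact_force: [1.1, -8.8, -2.2]
opening: 0.278
```

Emit:
{"op": "apply_moves", "data": {
  "series": [
    {"x":0.008,"y":0,"z":0,"wx":0,"wy":0,"wz":0,"fingers":-0.45},
    {"x":0,"y":0,"z":-0.03,"wx":0,"wy":0,"wz":0,"fingers":-0.45},
    {"x":0,"y":0,"z":-0.07,"wx":0,"wy":0,"wz":0,"fingers":-0.45},
    {"x":0,"y":0,"z":-0.07,"wx":0,"wy":0,"wz":0,"fingers":-0.45},
    {"x":0,"y":0,"z":-0.05,"wx":0,"wy":0,"wz":0,"fingers":-0.45},
    {"x":0,"y":0,"z":0,"wx":0,"wy":0,"wz":0,"fingers":-0.45},
    {"x":0,"y":0,"z":0,"wx":0,"wy":0,"wz":0,"fingers":-0.45}
  ]
}}

```text
clock: 28.82
tool_pos: [0.4965, 0.1123, 0.243]
eef_rot: [-0.706, 0.708, -0.003, 0.007]
contact_force: [-0.1, -0.7, -0.1]
opening: 0.277
```

```bash
python3 meas.py w12; python3 - <<'E'
from h import *
z=np.load("w12.npz");m={"camera_matrix":z["K"],"world_from_camera":z["T"]};p,d=z["p"],z["d"]
cloud(p,d,m,(0,0,150),(180,50,255),.115,.135,40);cloud(p,d,m,(0,0,60),(180,90,255),.096,.108,40)
p,d=snapshot("scene");cv2.imwrite("pics/scene2.png",p[:,:,::-1])
E
```

```text
28.875 [0.4966 0.1124 0.2429] [-0.706  0.708 -0.003  0.007] [0.  0.1 0.1] 0.2754411204600031
red [320.3, 187.6] [297, 174, 49, 29, 1326] [0.4977 0.0751] L [0.4976 0.1002] R [0.4978 0.0482] d 0.339
yel [418.2, 217.2] [413, 210, 11, 15, 65] [ 0.4694 -0.0326] L [ 0.4694 -0.0257] R [ 0.4693 -0.0391] d 0.333
rot fix units [-0.0041  0.0019 -0.0011]
blob 3759 [301, 43] n 461 [0.629 0.088 0.115] [0.649 0.107 0.129] mid [0.6393 0.0972 0.1221]
blob 2683 [438, 53] n 338 [ 0.631 -0.047  0.116] [ 0.65  -0.026  0.13 ] mid [ 0.6407 -0.0366  0.1228]
blob 176185 [290, 177] n 1459 [ 0.486 -0.067  0.096] [0.671 0.128 0.108] mid [0.5786 0.0303 0.1019]
```

View pics/w12.png

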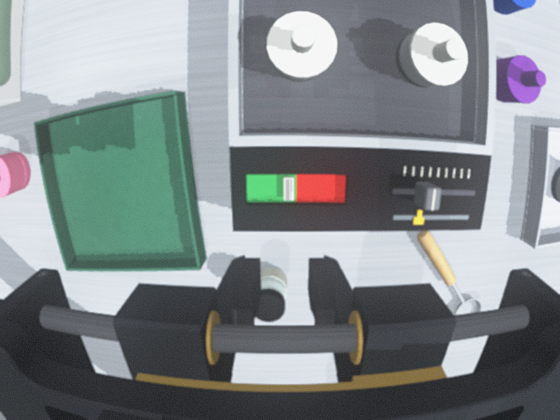

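View pics/scene2.png

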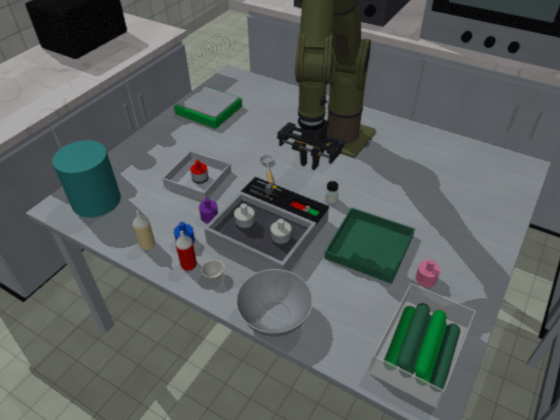

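The red edge at y 0.100 is just the red/green boundary, so it can't confirm the nub's position. I'll measure the nub itself.

```bash
python3 - <<'E'
from h import *
for n in ("w2","w3","w11","w12"):
    z=np.load(n+".npz");m={"camera_matrix":z["K"],"world_from_camera":z["T"]};p=z["p"]
    h=cv2.cvtColor(p,cv2.COLOR_RGB2HSV)
    v=int({"w2":185,"w3":198,"w11":205,"w12":188}[n])
    band=h[v-8:v+9,:,1].mean(0);br=h[v-8:v+9,:,2].mean(0)
    u=[i for i in range(240,345) if band[i]<110 and br[i]>120]
    print(n,u,[onz("wrist",i,v,.0665,m)[1].round(4) for i in (u[0]-.5,u[-1]+.5)] if u else 0)
E
```

```text
w2 [286, 287, 288, 289, 290, 291, 292, 293, 294, 295, 296, 297, 298] [np.float64(0.1147), np.float64(0.1011)]
w3 [258, 259, 261, 262, 263, 264, 265, 266, 267, 268, 269, 270, 271] [np.float64(0.1024), np.float64(0.0868)]
w11 [278, 282, 283, 284, 285, 286, 287, 288, 289, 290, 291, 292, 293] [np.float64(0.1026), np.float64(0.0867)]
w12 [282, 283, 284, 285, 286, 287, 288, 289, 290, 291, 292, 293, 294, 295] [np.float64(0.1158), np.float64(0.1015)]
```

The nub's left edge moved from about 0.098 (off) to 0.1158. It read 0.1147 at the start, so the switch is back at its on stop.

```bash
python3 -c "
from plant import *
print(finish_job())"
```

```text
the job is handed in; nothing more can be done
None
```

The changeover is done in the required order and handed in at about 29 s on the robot's clock; the hand-in gave no verdict.

1. **Switch off:** I pushed the nub to its right stop, where the contact force rose to 7 N. The wrist camera put it at y ≈ 0.0945, against 0.094 expected.
2. **Spent pot:** the red-lidded pot stands upright in the wash tray. Its lid top measured z ≈ 0.055, as it should be on the tray floor.
3. **Heat fader:** its centre measured y −0.0326 against −0.0332 for the pointer, so it is within 1 mm.
4. **Full pots:** this start had only two white-lidded pots, and both stand upright in the well at about (0.640, 0.097) and (0.641, −0.036). Their lid tops are at about z 0.095, as expected on the well floor.
5. **Switch on:** I pushed the nub to its left stop, where the force rose to about 9 N. Its left edge is within about 1 mm of where it started.

In the last pictures, the pink, purple and blue look-alikes and the other table items looked undisturbed; I judged that by eye. The arm was clear of everything at hand-in.

**One check disagreed:** the red-edge reading of the final switch position implied only about 12 mm of travel instead of 16 mm. It turned out to be the red/green boundary on the recess floor, so I measured the nub directly.

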